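# Fit the grinding head to the ink grinder and hold it down

## Task

Take the grinding head (the one with the red knob and the two black ink sticks) out of its wooden stand, turn it until the cross-shaped splines of its stem mesh with the cross slots of the ink grinder's socket, and slide it fully home against the spring in the socket. The spring pushes it back up, so finish while still gripping the knob and pressing the head down, its collar flat on the socket's rim: do not let go. Leave the brush-washing head (green knob) in its stand and leave the other things on the desk where they are.

Things in the scene. Friction and masses are not known exactly. Their poses are not given: they have to be found in the camera images.
- grind_grip (a point): Centre of the grinding head's red knob: 26 mm square, 50 mm tall (12 to 62 mm above the collar's underside), faces square with this frame's x and y, z up; this point is 37 mm above the collar's underside. At the start the head stands upright in its stand, at any yaw, free to turn. Loose, 0.13 to 0.25 kg.
- socket (a point): Centre of the mouth (at the rim, 100 mm above the desk) of the grinder's socket, facing up: dark cup 45 mm across with aluminium blocks that leave two crossed slots 8 mm wide, 32 mm long, along this frame's x and y; z up. Turns only stiffly (0.12 N m). 20 mm down lies the red spring seat. Fully home, the head's collar lies on this rim: knob centre 37 mm above this point.
- seat (a joint): Red spring seat inside the socket, in m: 0 up, grows as pressed down, 0.010 when the head is fully home. The spring pushes up with 4 N at 0 and 9 N at 0.010. The stem meets it once it has slid 20 mm into the socket.
- grinder: Ink grinder, fixed: round white housing 188 mm across with a steel pan (178 mm across, rim 82 mm above the desk), a white control box 55 x 90 x 60 mm on its +x side. Origin on the desk under the socket's axis; yaw varies.
- stand_grind: Fixed wooden stand of the grinding head: a foot 100 mm across, 8 mm thick, and a tube 48 mm across with a plain round bore 38 mm across, rim 60 mm above the desk; origin at its centre on the desk. The head's collar rests on the rim.
- stand_wash: The same stand, holding the brush-washing head.
- wash_grip (a point): Centre of the brush-washing head's green knob (26 mm square, 50 mm tall); below it a yellow disc 84 mm across and a round stem. Not wanted: leave it in its stand.
- ink_bottle: Black ink bottle, 60 mm across, 140 mm tall; origin at its underside. Leave alone.
- brush_pot: Blue ceramic brush pot, 72 mm across, 110 mm tall, brushes to 210 mm. Leave alone.
- inkstone: Dark inkstone slab 90 x 130 x 18 mm. Leave alone.
- paperweight: Dark wooden paperweight bar 30 x 200 x 14 mm (long along its y). Leave alone.
- seal: Upright reddish seal stone 25 x 25 x 60 mm. Leave alone.
- water_dish: White dish 90 mm across, 30 mm tall. Leave alone.
- grind_head: The grinding head; origin at the centre of the underside of its round collar (45 mm across, 12 mm thick), axes as the knob's. An aluminium bar 130 x 18 x 12 mm along x lies in the collar's plane, an ink stick (12 x 24 mm) hanging 34 mm below it at x = +-52 mm.
- stem_tip (a point): Lower end of the grinding head's steel stem, 30 mm below the collar's underside, axes as the knob's. The stem is a cross: two fins 28 mm long, 6 mm wide, along x and y, the last 3 mm narrowing to V edges. It fits the socket's slots at every quarter turn.
Mind the look-alikes: they are no part of the job. What is shaped like the grind_head but turquoise or yellow is not meant. What is shaped like the grinder but turquoise is not meant.

How it is judged (in metres and radians):
On the way, in this order (a step that is already met when the one before it is completed fails the run):
1. the grinding head is lifted clear of its stand by the gripper (z of grind_grip in the frame of stand_grind above 0.135 m and contact force between grind_head and the fingers above 1 N), for 0.2 s.
2. its splines are meshed: the stem is at least 15 mm down in the socket (z of grind_grip in the frame of socket below 0.052 m and horizontal distance between grind_grip and socket below 0.006 m and angle between grind_grip's own z axis and vertical below 0.08 rad), for 0.2 s.
At the end, for the whole second after the job is handed in: The grinding head is fully home in the socket (within 2 mm, spring seat pressed more than 8 mm), upright within 0.08 rad and centred within 6 mm, still gripped by the fingers and pressed down; the brush-washing head is within 25 mm of where it was and the other things within 30 mm (z of grind_grip in the frame of socket below 0.039 m and value of joint seat above 0.008 m and contact force between grind_head and the fingers above 2 N and horizontal distance between grind_grip and socket below 0.006 m and angle between grind_grip's own z axis and vertical below 0.08 rad and distance of wash_grip from where it was at the start of the episode below 0.025 m and distance of each of ink_bottle, brush_pot, inkstone, paperweight, seal, water_dish from where it was at the start of the episode below 0.03 m); the arm keeps its last pose, push and grip.
It fails at once if the brush-washing head is taken or pushed out of its place (25 mm) (not (distance of wash_grip from where it was at the start of the episode below 0.025 m)).
It fails at once if another thing on the desk is moved by more than 30 mm (not (distance of ink_bottle from where it was at the start of the episode below 0.03 m) or not (distance of brush_pot from where it was at the start of the episode below 0.03 m) or not (distance of inkstone from where it was at the start of the episode below 0.03 m) or not (distance of paperweight from where it was at the start of the episode below 0.03 m) or not (distance of seal from where it was at the start of the episode below 0.03 m) or not (distance of water_dish from where it was at the start of the episode below 0.03 m)).
It also fails if it takes over 45 s, if anything falls off the work surface, if the arm or the gripper's body presses on something with over 40 N, if the wrist force passes 120 N, or if a joint passes its speed limit or range.

## Robot

A 6-joint arm with a two-finger parallel gripper is mounted at the origin on the work surface. World frame = base frame: x ahead of the robot, y to its left, z up, the work surface at z = 0. Lengths are in mm, angles in rad, forces in N, time in s.
With the tool pointing down it reaches from about 275 to 825 mm from the base axis. Payload 5.2 kg.
Tool frame: the origin (TCP) lies at the very end of the fingers, on their centre line; the grasp point (between the pads) lies 19 mm behind it; z points along the fingers, y is the direction in which the jaws open and shut (so a half turn about z gives the same grasp; the last joint's range is limited). The gripper opens to 93 mm and grips with 3 to 60 N. Pads are 15 mm wide; open, the fingers measure 128 mm over their backs; the gripper's body (75 mm by 188 mm) begins 65 mm behind the grasp point.
Start: joints at [-1.469, 0.259, 1.535, -0, 1.348, -0.203], TCP at [165.077, -524.647, 218.653] pointing down, gripper open.
Joint ranges: [-3.14, 3.14], [-0.91, 2.08], [0.19, 2.58], [-1.22, 4.36], [0.22, 2.71], [-3.12, 3.12]. Speed limits (rad/s): [2.57, 2.57, 3.14, 3.14, 3.14, 3.14].

## Interface

Orientations are given as [roll, pitch, yaw] about the fixed x, y, z axes, in that order (R = Rz(yaw) Ry(pitch) Rx(roll)).
In Python, from bench import robot gives the robot as it stands. The module is installed in compiled form; this text tells all that it offers. Calls block until the motion is done:
- robot.move_ptp(position, orientation): joint-space move of the TCP to a pose.
- robot.move_linear(position, ori=None, speed=150, f_stop=None): straight line of the TCP; ori=None keeps the orientation; speed is the mean speed in mm/s. With f_stop (N) it stops when the force on the tool has changed by that much, and returns True; else False.
- robot.move_j(angles): joint-space move.
- robot.move_gripper(opening): opening from 0.0 (shut) to 1.0 (fully open); the grip force is fixed at half the most; returns when the fingers have stopped.
- robot.sleep(seconds).
- robot.inverse_kinematics(position, orientation): joint angles nearest the present ones, or None.
- robot.get_image(name): name is "scene" or "top" or "wrist"; returns a dict with "img" (420x560x3 uint8, blue, green, red), "fovy" (degrees; the focal length in pixels is half the picture's height over the tangent of half this angle, whatever the lens; pixels are square), "cx", "cy" (the principal point, pixels), "eye" and "orientation" of the camera in the world. Camera axes: x right, y down, z forward; pixel columns grow to the right and rows downward; lengths in mm; the calibration is good to about 2 mm. A picture is of the moment at which its call begins. There is no depth.
A pose or a line that the arm cannot do raises robot.MotionError and nothing moves.
- robot.hand_in(): hands the job in, once; it reports no verdict.
Readings, each from a call of its own:
- robot.current_t(): time.
- robot.current_qpos(): joint angles.
- robot.current_joint_vel(): joint speeds.
- robot.current_joint_efforts(): joint torques, N m.
- robot.current_tcp_pos(): TCP position.
- robot.current_eef_rot(): TCP orientation.
- robot.current_contact_force(): force on the tool from outside, world axes, zero at the start.
- robot.current_ft_torque(): the same for the moment, N m.
- robot.current_gripper_width(): opening from 0.0 (shut) to 1.0 (fully open).
Only numpy, scipy, OpenCV 4.12 (cv2) and the standard library are available. Lean on these libraries where they do the work, as an engineer would, in place of code of your own. Each camera call takes 0.05 s, during which the arm holds its last target. There are 200 camera calls.

## Working session

There is one attempt and no reset: what is moved stays moved. The work goes in short steps, each a Python script; the robot and the scene stay as the last script left them, time stands still between calls to the robot, and variables do not carry over. Pictures are saved under pics/ and viewed, on a budget of 10 in all, crops included, one or two more only if the job needs it, and the job is handed in when it is done.

```bash
mkdir -p pics; cat > h.py <<'E'
from bench import robot
import numpy as np, cv2
from scipy.spatial.transform import Rotation as R
def shot(name, f=None):
    d=robot.get_image(name)
    if f: cv2.imwrite('pics/'+f,d['img'])
    return d
def rot(o):
    o=np.array(o,float)
    return o if o.shape==(3,3) else R.from_euler('xyz',o).as_matrix()
def foc(d): return d['img'].shape[0]/2/np.tan(np.radians(d['fovy'])/2)
def ray(d,u,v,z):
    f=foc(d); r=rot(d['orientation'])@np.array([(u-d['cx'])/f,(v-d['cy'])/f,1])
    e=np.array(d['eye'],float); return e+r*(z-e[2])/r[2]
def proj(d,p):
    c=rot(d['orientation']).T@(np.array(p,float)-np.array(d['eye'])); return foc(d)*c[:2]/c[2]+[d['cx'],d['cy']]
E
python3 - <<'E'
from h import *
a=shot('scene');b=shot('top')
for d in (a,b): print({k:d[k] for k in d if k!='img'})
cv2.imwrite('pics/a.png',cv2.resize(a['img'],(800,600)));cv2.imwrite('pics/b.png',cv2.resize(b['img'],(800,600)))
print(robot.current_t(),robot.current_eef_rot())
E
```

```text
{'fovy': 47.52018147473121, 'cx': 281.2181694766775, 'cy': 204.38390201783756, 'eye': array([1522.90764227,  -22.50476747, 1078.74509092]), 'orientation': array([-2.33110801, -0.01208262,  1.56851284])}
{'fovy': 45.07490089101238, 'cx': 277.7815725125699, 'cy': 211.12105398907025, 'eye': array([ 391.28317368,   -8.7733844 , 1762.57662303]), 'orientation': array([-3.08158901e+00,  4.89887385e-04, -1.58593586e+00])}
0.1 [-3.13995985e+00 -3.35196294e-04  3.04778115e-01]
```

View pics/a.png

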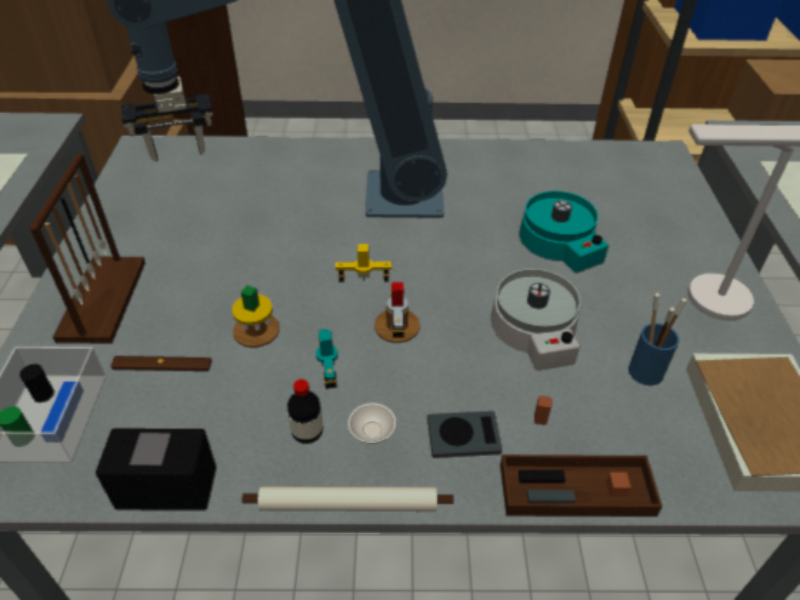

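View pics/b.png

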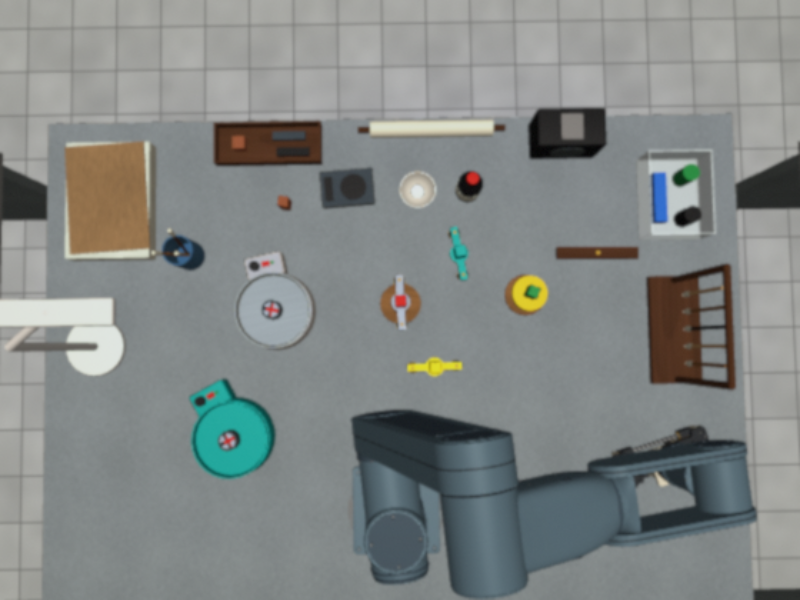

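The top view (800×600 pixels) shows these candidates:
- Red knob with silver bar on a wooden stand at (401,301). This is the one I want.
- Turquoise head at (459,252), yellow head at (435,367) and green-knob wash head at (530,292).
- Red-capped bottle at (472,180).
- White grinder at (272,310), which is the wanted one, and a turquoise grinder at (230,437).

Next I measure and go above the head.

```bash
cat >> h.py <<'E'
def redmask(d):
    h=cv2.cvtColor(d['img'],cv2.COLOR_BGR2HSV)
    return (((h[...,0]<8)|(h[...,0]>172))&(h[...,1]>170)&(h[...,2]>110)).astype('uint8')
def blobs(m,amin=8):
    n,l,s,c=cv2.connectedComponentsWithStats(m); return [(s[i,4],*c[i]) for i in range(1,n) if s[i,4]>=amin]
E
python3 - <<'E'
from h import *
b=shot('top')
print([tuple(np.round(x,1)) for x in blobs(redmask(b))])
u=[x for x in blobs(redmask(b)) if np.hypot(x[1]-401*.7,x[2]-301*.7)<12][0]
p=ray(b,u[1],u[2],122); print('knob',p)
e1,e2=ray(b,400*.7,276*.7,72),ray(b,402*.7,328*.7,72); print('bar',e1,e2,np.arctan2(*(e1-e2)[1::-1]))
s=ray(b,272*.7,310*.7,100); c=ray(b,265*.7,266*.7,60); print('sock',s,'box',c,np.arctan2(*(c-s)[1::-1]))
g=ray(b,533*.7,292*.7,122);print('wash',g)
yaw=np.arctan2(*(e1-e2)[1::-1])
# tool yaw: candidates
for k in range(4):
    q=robot.inverse_kinematics([p[0],p[1],260],[np.pi,0,yaw+k*np.pi/2]); print(k,yaw+k*np.pi/2,q)
q=robot.inverse_kinematics([p[0]-30,p[1],300],[np.pi,0,0]); print(q)
robot.move_ptp([p[0],p[1],300],[np.pi,0,0.0])
w=shot('wrist'); print({k:w[k] for k in w if k!='img'}); cv2.imwrite('pics/c.png',w['img'])
print(robot.current_tcp_pos(),robot.current_t(), proj(w,[p[0],p[1],122]))
E
```

```text
[(np.float64(58.0), np.float64(330.7), np.float64(124.5)), (np.float64(31.0), np.float64(280.1), np.float64(210.5))]
knob [491.59203787 -17.0089565  122.        ]
bar [552.94058118 -17.83391346  72.        ] [430.85028711 -20.62901599  72.        ] 0.022889734049626586
sock [476.15406133 278.21449853 100.        ] box [582.69586904 301.1859281   60.        ] 0.21235869070696664
wash [ 507.02467949 -319.54912847  122.        ]
0 0.022889734049626586 [-2.61791059e-01  1.26944862e-01  1.59815670e+00 -4.44089210e-16
  1.41649109e+00  1.28611553e+00]
1 1.5936860608445231 [-0.26179106  0.12694486  1.5981567   0.          1.41649109 -0.28468079]
2 3.1644823876394197 [-0.26179106  0.12694486  1.5981567   0.          1.41649109 -1.85547712]
3 4.735278714434316 [-2.61791059e-01  1.26944862e-01  1.59815670e+00 -4.44089210e-16
  1.41649109e+00  2.85691186e+00]
[-2.79069922e-01  5.14749468e-02  1.58621751e+00 -4.44089210e-16
  1.50390020e+00  1.29172640e+00]
{'fovy': 71.5864388039254, 'cx': 277.76525718917236, 'cy': 209.80632203067609, 'eye': array([566.59755469, -17.42170534, 465.45785849]), 'orientation': array([ 2.86895399e+00,  1.68099323e-04, -1.57088148e+00])}
[491.61767222 -17.7844477  299.77535409] 2.3833 [277.47595586 193.00306423]
```

View pics/c.png

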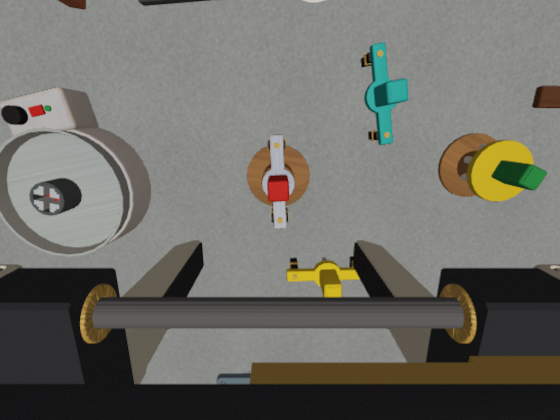

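The wrist view shows the red knob at (278,188) with its silver bar running vertically, and the white grinder's socket at (47,199). I'll view both targets from opposite tool yaws so the hand-eye bias cancels.

```bash
python3 - <<'E'
from h import *
import pickle
S=[476,278]; K=[491.6,-17.4]
D={}
def go(n,xy,z,y):
    robot.move_ptp([*xy,z],[np.pi,0,y]); robot.sleep(.15); D[n]=shot('wrist')
go('k0',K,240,0); go('s0',S,190,0); go('s1',S,190,-np.pi); go('k1',K,240,-np.pi)
pickle.dump(D,open('d.pkl','wb')); print(robot.current_t(),robot.current_qpos())
out=[]
for n in ('k0','k1','s0','s1'):
    d=D[n]; P=[*K,97] if n[0]=='k' else [*S,100]
    u,v=proj(d,P).astype(int); print(n,u,v,d['eye'])
    im=cv2.copyMakeBorder(d['img'],60,60,60,60,cv2.BORDER_CONSTANT)
    h=60 if n[0]=='k' else 45
    c=im[v+60-h:v+60+h,u+60-h:u+60+h]
    out.append(cv2.resize(c,(300,300),interpolation=cv2.INTER_CUBIC)); print('crop origin',u-h,v-h,'scale',300/2/h)
cv2.imwrite('pics/d.png',np.vstack([np.hstack(out[:2]),np.hstack(out[2:])]))
E
```

```text
8.4833 [-2.60407357e-01  1.39260919e-01  1.63322579e+00  1.67969927e-04
  1.36952922e+00 -1.83314858e+00]
k0 277 201 [567.29317321 -17.51953167 408.02043147]
crop origin 217 141 scale 2.5
k1 276 199 [417.58083938 -16.04091348 405.43963545]
crop origin 216 139 scale 2.5
s0 276 214 [551.62303553 276.95068227 356.15277816]
crop origin 231 169 scale 3.3333333333333335
s1 277 212 [401.90117209 278.34775166 355.67157972]
crop origin 232 167 scale 3.3333333333333335
```

View pics/d.png

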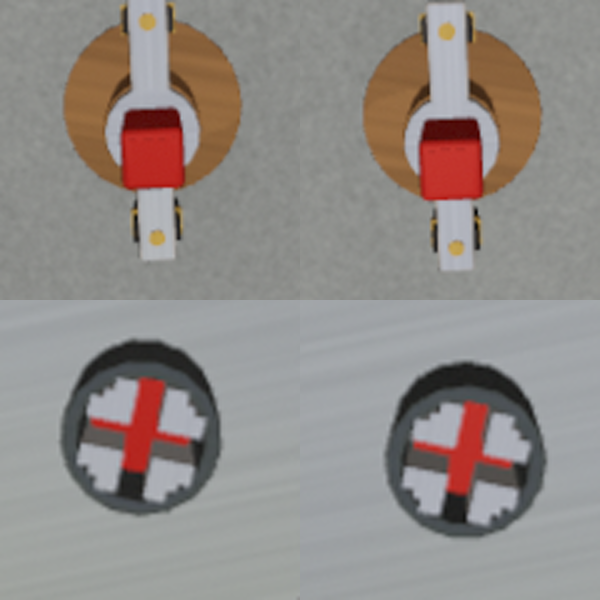

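```bash
python3 - <<'E'
from h import *
import pickle
D=pickle.load(open('d.pkl','rb'))
def win(d,m,P,r):
    u,v=proj(d,P); k=np.zeros_like(m); cv2.circle(k,(int(u),int(v)),r,1,-1); return m*k
for n in ('k0','k1'):
    d=D[n]; h=cv2.cvtColor(d['img'],cv2.COLOR_BGR2HSV); P=[491.6,-17.4,97]
    m=win(d,((h[...,0]>15)&(h[...,0]<28)&(h[...,1]>120)&(h[...,2]>170)).astype('uint8'),P,75)
    q=[ray(d,b[1],b[2],73) for b in blobs(m,5)]; print(n,'bolts',[(b[0],*np.round(b[1:],1)) for b in blobs(m,5)],np.round(q,1))
    if len(q)==2:
        print(' mid',np.mean(q,0),'yaw',np.arctan2(*(q[0]-q[1])[1::-1]),'len',np.linalg.norm(q[0]-q[1]))
    r=win(d,((redmask(d)>0)&(h[...,2]>170)).astype('uint8'),P,60); b=max(blobs(r)); print(' top',b,ray(d,b[1],b[2],122))
for n in ('s0','s1'):
    d=D[n]; h=cv2.cvtColor(d['img'],cv2.COLOR_BGR2HSV); u,v=proj(d,[476,278,100])
    for thr in (185,195):
        # socket centre ~ crop px -> image
        cc=(231+141/3.333,169+(437-300)/3.333) if n=='s0' else (232+(466-300)/3.333,167+(460-300)/3.333)
        k=np.zeros(h.shape[:2],'uint8'); cv2.circle(k,(int(cc[0]),int(cc[1])),21,1,-1)
        m=((h[...,2]>thr)&(h[...,1]<60)).astype('uint8')*k
        B=blobs(m,20); q=np.array([ray(d,b[1],b[2],100)[:2] for b in B]); print(n,thr,[b[0] for b in B],np.round(q,1).tolist())
        if len(q)==4:
            c=q.mean(0); a=np.arctan2(*(q-c).T[::-1]); print(' centre',c,'yaw',np.angle(np.exp(4j*(a-np.pi/4)).mean())/4, 'rad',np.hypot(*(q-c).T))
E
```

```text
k0 bolts [(np.int32(28), np.float64(275.7), np.float64(149.3)), (np.int32(22), np.float64(279.8), np.float64(235.9))] [[545.8 -15.4  73. ]
 [441.8 -20.2  73. ]]
 mid [493.79863658 -17.78208828  73.        ] yaw 0.04665713345542244 len 104.04544607355746
 top (np.int32(459), np.float64(277.8714596949891), np.float64(204.0)) [494.56414604 -17.81218928 122.        ]
k1 bolts [(np.int32(26), np.float64(274.2), np.float64(151.4)), (np.int32(21), np.float64(278.0), np.float64(238.0))] [[442.  -19.8  73. ]
 [545.6 -15.2  73. ]]
 mid [493.77925305 -17.46638093  73.        ] yaw -3.0970837970916785 len 103.760744420337
 top (np.int32(494), np.float64(275.9311740890688), np.float64(206.96963562753035)) [493.40175202 -17.4689491  122.        ]
s0 185 [] []
s0 195 [] []
s1 185 [] []
s1 195 [] []
```

```bash
python3 - <<'E'
from h import *
import pickle
D=pickle.load(open('d.pkl','rb'))
for n in ('s0','s1'):
    d=D[n]; h=cv2.cvtColor(d['img'],cv2.COLOR_BGR2HSV)
    cc=(231+141/3.333,169+(437-300)/3.333) if n=='s0' else (232+(466-300)/3.333,167+(460-300)/3.333)
    k=np.zeros(h.shape[:2],'uint8'); cv2.circle(k,(int(cc[0]),int(cc[1])),21,1,-1)
    print(n,cc,h[...,2][k>0].max())
    for thr in (140,155):
        m=((h[...,2]>thr)&(h[...,1]<60)).astype('uint8')*k
        n4,l,s,c4=cv2.connectedComponentsWithStats(m,connectivity=4); I=[i for i in range(1,n4) if s[i,4]>15]
        q=np.array([ray(d,*c4[i],100)[:2] for i in I]); print(thr,[s[i,4] for i in I])
        if len(q)==4:
            c=q.mean(0); a=np.arctan2(*(q-c).T[::-1]); print(' centre',c,'yaw',np.angle(np.exp(4j*(a-np.pi/4)).mean())/4, 'rad',np.hypot(*(q-c).T))
    # outer cup rim: darker than blocks & pan
    k2=np.zeros_like(k); cv2.circle(k2,(int(cc[0]),int(cc[1])),40,1,-1)
    dk=((h[...,2]<125)&(h[...,2]>60)).astype('uint8')*k2
    dk=cv2.morphologyEx(dk,cv2.MORPH_OPEN,np.ones((3,3),'uint8'))
    C=max(cv2.findContours(dk,cv2.RETR_EXTERNAL,cv2.CHAIN_APPROX_NONE)[0],key=cv2.contourArea)
    g=np.array([ray(d,*p[0],100)[:2] for p in C]); x=np.linalg.lstsq(np.c_[2*g,np.ones(len(g))],(g**2).sum(1),rcond=None)[0]
    print(' rim',x[:2],'r',np.sqrt(x[2]+x[0]**2+x[1]**2))
E
```

```text
s0 (273.3042304230423, 210.1041104110411) 185
140 [np.int32(130), np.int32(128), np.int32(127), np.int32(126)]
 centre [479.45381092 281.66981599] yaw -0.2142181833411521 rad [12.82596714 12.82834219 12.83404371 12.95410422]
155 [np.int32(126), np.int32(123), np.int32(115), np.int32(114)]
 centre [479.39702565 281.67142912] yaw -0.21181576105869943 rad [12.78585075 12.7574599  12.73024994 12.85045729]
 rim [479.5649168  281.67326983] r 21.493104802287984
s1 (281.8049804980498, 215.004800480048) 190
140 [np.int32(130), np.int32(134), np.int32(125), np.int32(127)]
 centre [478.81623416 281.65194252] yaw -0.21439164836798036 rad [12.8706082  12.85772234 12.83603391 12.99037155]
155 [np.int32(126), np.int32(124), np.int32(116), np.int32(114)]
 centre [478.88045468 281.64028365] yaw -0.21402299705313627 rad [12.81378724 12.86931843 12.81802596 12.83571517]
 rim [478.71544788 281.71340265] r 19.785672283256332
```

Both views agree within 0.4 mm:
- **Head:** (493.8, −17.6), yaw 0.046.
- **Socket:** (479.15, 281.66), yaw −0.214 modulo π/2.

Now I grasp, lift and hover.

```bash
python3 - <<'E'
from h import *
K=np.array([493.8,-17.6]); yk=0.0457-np.pi; S=np.array([479.15,281.66]); ys=-0.2137-np.pi
robot.move_ptp([*K,200],[np.pi,0,yk])
robot.move_linear([*K,76],speed=100,f_stop=12); robot.sleep(.1)
print('at',robot.current_tcp_pos(),robot.current_eef_rot(),robot.current_contact_force())
robot.move_gripper(0.0); print('w',robot.current_gripper_width()*93, robot.current_contact_force(), robot.current_ft_torque())
robot.move_linear([*K,176],speed=100); robot.sleep(.4)
print('w',robot.current_gripper_width()*93,robot.current_tcp_pos(),robot.current_contact_force(),robot.current_ft_torque())
robot.move_ptp([*S,176],[np.pi,0,ys]); robot.sleep(.3)
print(robot.current_tcp_pos(),robot.current_eef_rot(),robot.current_t())
d=shot('wrist'); import pickle; pickle.dump(d,open('e.pkl','wb')); cv2.imwrite('pics/e.png',d['img'])
E
```

```text
at [494.28205001 -17.72590553  76.60870861] [-3.14117625e+00  1.25119272e-03 -3.09588056e+00] [-0.43753854  0.16882753  0.3007938 ]
w 26.12824740165102 [ 1.00731188 -0.61232693 -0.49735043] [ 0.0268829  -0.19899437 -0.03019828]
w 25.7313672968021 [493.73159945 -17.59084236 175.81782723] [-0.61207632 -0.51193017 -2.37621741] [ 0.09345211 -0.15655969 -0.00724359]
[479.62844122 280.74514061 176.07742988] [-3.14157836e+00  1.70559309e-04  2.92634797e+00] 14.3083
```

View pics/e.png

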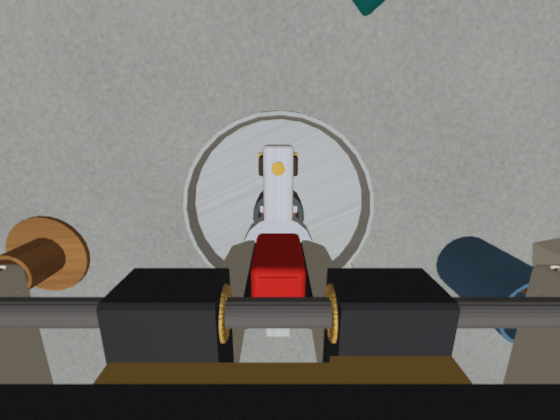

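The head is held by the knob, bar in line with the tool, over the grinder's pan. Next I check the head's offset in the hand from the bolt at about (278,168), see whether the readings are steady, and descend with a force stop.

```bash
python3 - <<'E'
from h import *
import pickle
d=pickle.load(open('e.pkl','rb')); h=cv2.cvtColor(d['img'],cv2.COLOR_BGR2HSV)
m=((h[...,0]>15)&(h[...,0]<28)&(h[...,1]>120)&(h[...,2]>150)).astype('uint8'); k=np.zeros_like(m); cv2.circle(k,(278,168),9,1,-1)
b=max(blobs(m*k,5)); y=-0.2137-np.pi
ax=np.array([np.cos(y),np.sin(y)]); c=ray(d,b[1],b[2],172.5)[:2]-52*ax
P=np.mean([robot.current_tcp_pos() for _ in range(5)],0); print('tcp',P,'head centre',c,'in tool x',(c-P[:2])@ax,'y',(c-P[:2])@[-ax[1],ax[0]])
S=[479.15,281.66]
robot.move_linear([*S,150],speed=80); robot.sleep(.4)
for _ in range(3): print(robot.current_tcp_pos(),robot.current_contact_force())
st=robot.move_linear([*S,134],speed=25,f_stop=6); print(st,robot.current_tcp_pos(),robot.current_contact_force(),robot.current_ft_torque(),robot.current_t())
E
```

```text
tcp [479.52926693 280.91879739 176.06614337] head centre [479.64612869 281.35269633] in tool x -0.022183436912475707 y -0.44881271427141634
[479.28658138 281.7315483  150.29907986] [-0.31687952 -0.24028491 -2.14489622]
[479.28658138 281.7315483  150.29907986] [-0.31687952 -0.24028491 -2.14489622]
[479.28658138 281.7315483  150.29907986] [-0.31687952 -0.24028491 -2.14489622]
False [479.24377905 281.67372486 134.05011762] [-0.15697023 -0.11059493 -1.68652608] [ 0.06228304 -0.16975812  0.04719751] 16.025
```

It is 12 mm into the slots with no force, so it is meshed. I keep sliding it home (TCP ≈ 116) against the spring.

```bash
python3 - <<'E'
from h import *
S=[479.15,281.66]
for z,f in ((127,10),(119,25),(116,25),(114.5,25)):
    st=robot.move_linear([*S,z],speed=20,f_stop=f); robot.sleep(.3)
    print(z,st,np.round(robot.current_tcp_pos(),2),np.round(robot.current_contact_force(),2),robot.current_gripper_width()*93,robot.current_t())
d=shot('wrist','f.png'); s=shot('scene'); import pickle; pickle.dump((d,s),open('f.pkl','wb'))
u,v=proj(s,[*S,110]).astype(int); c=cv2.resize(s['img'][v-60:v+60,u-80:u+80],(533,400),interpolation=cv2.INTER_CUBIC)
cv2.imwrite('pics/g.png',c)
E
```

```text
127 False [479.22 281.68 127.11] [ 0.06 -0.85 -1.91] 25.777215798900162 16.825
119 False [479.41 281.78 119.24] [-0.34 -0.35  4.63] 25.76471331276541 17.675
116 False [479.44 281.76 116.33] [-0.37  0.48  5.84] 25.649426583477887 18.275
114.5 False [479.51 281.78 115.95] [-2.9  -1.21 14.01] 25.78305632403967 18.825
```

View pics/g.png

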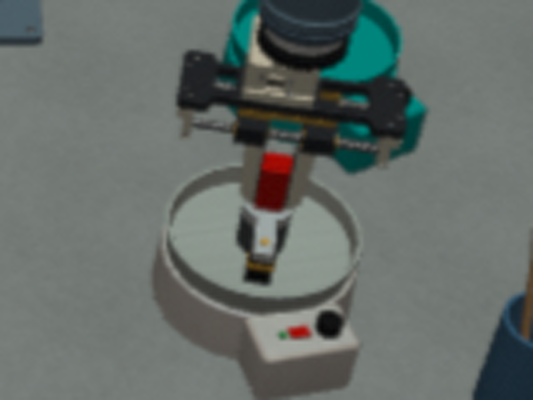

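View pics/f.png

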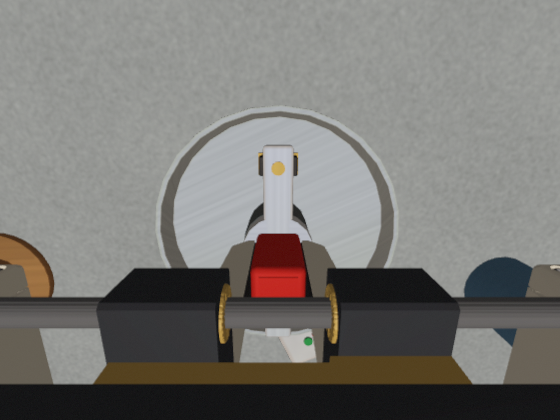

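```bash
python3 - <<'E'
from h import *
robot.sleep(.3); print(robot.current_tcp_pos(),robot.current_eef_rot(),robot.current_contact_force(),robot.current_gripper_width()*93)
robot.hand_in()
E
```

```text
[479.51468925 281.78688495 115.95013402] [3.14090934e+00 1.30236447e-03 2.92798362e+00] [-3.0814777  -1.06324864 13.60345342] 25.795999752416872
the job is handed in; nothing more can be done
```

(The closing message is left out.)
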